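# Close the blade mould evenly with its four wing nuts

## Task

Close the blade mould: turn its four wing nuts clockwise about half a turn each, in cross order (one, then the one diagonally opposite, then the other two), each until you feel it seat and then about a tenth of a turn tighter, so that the upper half sits evenly on the spacer frame. Leave none slack and do not overtighten, which would crush the parting face, and leave the things lying round the mould where they are.

Things in the scene. Friction and masses are not known exactly. Their poses are not given: they have to be found in the camera images.
- mould: Blade mould, fixed: white lower half 140 x 180 mm on a foot plate 168 x 208 x 12 mm. Origin: centre of the underside; x along the short side, away from the robot, y along the long side, z up. Four 8 mm studs at x = -/+46, y = -/+64 mm, tops 88 mm up. Between the halves a steel spacer frame, the upper half's seat, level, about 40 mm up; frames differ by up to 1 mm either way from run to run.
- upper_half: White upper half, 140 x 180 x 24 mm, on dowels: it moves only up and down and rocks a little. Lifting springs press it up against the nuts (16 N in all at the start, 25 N closed). Origin: centre of its underside, about 44 mm above the table and 4 mm above the spacer frame at the start. A brass port stands 9 mm high amid its top; a lifting peg on either long end.
- nut1: Wing nut, near left corner (mould frame x -46, y +64 mm), diagonal to nut3. Origin: centre of its foot, 68 mm up (+/- 1); x along the wings: 40 mm long, 9 thick, 9 to 31 above the foot. Sinks 12 mm a turn clockwise. Seats after 1.1 to 2.8 rad: stops sinking, lifts a hand that follows the thread, loads up about 90 N per rad of hand turn (0.003 N m felt per N). Good: 0.5 to 0.8 rad past seating.
- nut2: Wing nut, near right corner (mould frame x -46, y -64 mm), diagonal to nut4. Origin: centre of its foot, 68 mm up (+/- 1); x along the wings: 40 mm long, 9 thick, 9 to 31 above the foot. Sinks 12 mm a turn clockwise. Seats after 1.1 to 2.8 rad: stops sinking, lifts a hand that follows the thread, loads up about 90 N per rad of hand turn (0.003 N m felt per N). Good: 0.5 to 0.8 rad past seating.
- nut3: Wing nut, far right corner (mould frame x +46, y -64 mm), diagonal to nut1. Origin: centre of its foot, 68 mm up (+/- 1); x along the wings: 40 mm long, 9 thick, 9 to 31 above the foot. Sinks 12 mm a turn clockwise. Seats after 1.1 to 2.8 rad: stops sinking, lifts a hand that follows the thread, loads up about 90 N per rad of hand turn (0.003 N m felt per N). Good: 0.5 to 0.8 rad past seating.
- nut4: Wing nut, far left corner (mould frame x +46, y +64 mm), diagonal to nut2. Origin: centre of its foot, 68 mm up (+/- 1); x along the wings: 40 mm long, 9 thick, 9 to 31 above the foot. Sinks 12 mm a turn clockwise. Seats after 1.1 to 2.8 rad: stops sinking, lifts a hand that follows the thread, loads up about 90 N per rad of hand turn (0.003 N m felt per N). Good: 0.5 to 0.8 rad past seating.
- caliper: Bystander, leave it alone: caliper, 58 x 150 x 13 mm. Origin: centre of its underside.
- blade_white_b: Bystander, leave it alone: white finished blade, 55 x 150 x 11 mm. Origin: centre of its underside.
- tape_brown: Bystander, leave it alone: roll of brown tape, 68 mm wide, 12 mm high. Origin: centre of its underside.
- cap_screw1: Bystander, leave it alone: M8 cap screw standing on its head, 45 mm high. Origin: centre of its underside.
- cap_screw2: Bystander, leave it alone: M8 cap screw standing on its head, 51 mm high. Origin: centre of its underside.
- blade_white_a: Bystander, leave it alone: white finished blade, 42 x 200 x 14 mm. Origin: centre of its underside.

How it is judged:
On the way:
1. two diagonally opposite nuts are tight (each bears on the upper half with more than 20 N) ((contact force between each of nut1, nut3 and upper_half above 20 N or contact force between each of nut2, nut4 and upper_half above 20 N)), for 0.2 s.
At the end, for the whole second after the job is handed in: All four nuts bear on the upper half with more than 20 N each and the upper half is seated level with the lower half within 0.006 rad; the nuts are at rest (contact force between each of nut1, nut2, nut3, nut4 and upper_half above 20 N and angle between the z axis of upper_half and the z axis of mould, either way round below 0.006 rad and angular speed of each of nut1, nut2, nut3, nut4 below 0.1 rad/s); the robot touches nothing.
It fails at once if a nut overtightened: it bears on the upper half with more than 90 N (contact force between any of nut1, nut2, nut3, nut4 and upper_half above 90 N).
It fails at once if two neighbouring nuts tight (over 20 N) while both nuts opposite them are still slack (under 10 N): not cross order ((contact force between each of nut1, nut2 and upper_half above 20 N and contact force between each of nut3, nut4 and upper_half below 10 N) or (contact force between each of nut2, nut3 and upper_half above 20 N and contact force between each of nut1, nut4 and upper_half below 10 N) or (contact force between each of nut3, nut4 and upper_half above 20 N and contact force between each of nut1, nut2 and upper_half below 10 N) or (contact force between each of nut4, nut1 and upper_half above 20 N and contact force between each of nut2, nut3 and upper_half below 10 N)).
It fails at once if a bystander moved by more than 25 mm (distance of any of caliper, blade_white_b, tape_brown, cap_screw1, cap_screw2, blade_white_a from where it was at the start of the episode above 0.025 m).
It also fails if it takes over 72 s, if anything falls off the work surface, if the arm or the gripper's body presses on something with over 40 N, if the wrist force passes 120 N, or if a joint passes its speed limit or range.

## Robot

A 7-joint arm with a two-finger parallel gripper is mounted at the origin on a cart in front of the work surface, level with it; the furniture and walls round the work are solid. World frame = base frame: x ahead of the robot, y to its left, z up, the work surface at z = 0. Lengths are in m, angles in rad, forces in N, time in s.
With the tool pointing down it reaches from about 0.425 to 0.825 m from the base axis. Payload 3.6 kg.
Tool frame: the origin (TCP) lies on the centre line of the jaws, within the pads' length; the fingertips stand ahead of it and the grasp point (between the pads) lies 3 mm ahead of it (ctrl.nose_length is the z of the fingertips in the tool frame, in m); z points along the fingers, y is the line along which they close (so a half turn about z gives the same grasp; the last joint's range is limited). The gripper opens to 93 mm and grips with 3 to 60 N. Pads are 15 mm wide; open, the fingers measure 128 mm over their backs; the gripper's body (75 mm by 188 mm) begins 65 mm behind the grasp point.
Start: joints at [-0.026, 0.615, -0.013, 1.423, 0.008, 1.103, -0.04], TCP at [0.65, 0, 0.207] pointing down, gripper open.
Joint ranges: [-3.12, 3.12], [-0.3, 2.06], [-1.34, 1.32], [0.26, 2.42], [-1.36, 4.5], [0.01, 1.98], [-2.84, 2.84]. Speed limits (rad/s): [2.79, 2.79, 3.14, 3.14, 3.14, 3.14, 3.14].

## Interface

Orientations are given as a unit quaternion [x, y, z, w].
In Python, from cell import sense, imaging, ctrl gives the robot as it stands.
- The arm moves only by the tool step_arm, never from a script. Its argument "deltas" is a list of rows, each a list of 2 entries, a list of its own where there are three numbers: the shift along the tool's x, y, z in cm, then the turn, a rotation vector about the tool's x, y, z in rad. In form: [[[dx, dy, dz], [ax, ay, az]], ...]. A call has exactly 8 rows; each row is the pose to reach, as a shift and turn from the pose commanded when the call began, along the tool's axes at that moment; what a row does not reach only later rows make up. A row lasts 1/12 s, in which the tool goes at most 41.7 mm and 7.16 degrees, less where a joint would pass 70% of its speed; a pose out of reach is approached as far as the arm can. A call with a gripper value outside its range is refused whole. "gripper" is the closure, from 0 (fully open) to 1 (shut), set as the call begins (left out, the last holds). The fingers move at their own pace and stop on an object; "squeeze" is the grip in N (left out, the last holds). Time passes only in rows, so rows that repeat a pose let the fingers close, or fill a call up. It gives the time, the measured TCP pose, the force, the opening and the grip force at its end, in the units of the state.
- sense(): the state, without advancing time (a new reading comes with each control period).
- imaging.read_camera(name): name is "scene" or "side" or "wrist"; returns the picture (384x512x3 uint8, red, green, blue); there is no depth.
- imaging.camera_info(name): a dict with "K" (3x3 intrinsics, pixels), "rvec" (rotation vector, rad) and "tvec" (3), from world to camera coordinates, as OpenCV has them; the wrist camera has in their place "mount" (4x4, takes a point from camera to tool coordinates, whose origin is the TCP and whose axes are the flange's). Camera axes: x right, y down, z forward; pixel columns grow to the right and rows downward; lengths in m; the calibration is good to about 2 mm. The wrist camera is an equidistant fisheye: a pixel r from the principal point sees the ray r / f radians off the axis. A picture is of the moment at which its call begins: read the wrist's pose just before it. camera_info takes no time and is no camera call.
- ctrl.close_job(): hands the job in; it is judged then, once.
The state is a dict: "time_s": time; "joint_positions": joint angles; "joint_velocities": joint speeds; "joint_efforts": joint torques, N m; "position": TCP position; "tcp_rot": TCP orientation; "contact_force": force on the tool from outside, world axes, zero at the start; "ft_torque": the same for the moment, N m; "width": finger opening in m; "gripper_force": force on a finger pad.
Only numpy, scipy, OpenCV 4.12 (cv2) and the standard library are available. Lean on these libraries where they do the work, as an engineer would, in place of code of your own. Each camera call takes 0.05 s, during which the arm holds its last target. There are 200 camera calls.

## Working session

There is one attempt and no reset: what is moved stays moved. The work goes in short steps, Python scripts to look and compute and a tool call to move; the robot and the scene stay as the last step left them, time stands still between calls to the robot, and variables do not carry over. Pictures are saved under pics/ and viewed, at most 10 in all, crops included, and the job is handed in when it is done.

Besides the shell and the picture viewer there is one more tool, called after "Request:" in YAML: its name, and indented under it one key for each argument. step_arm: Moves the arm, as the interface text tells. Its arguments: {"type":"object","properties":{"deltas":{"type":"array"},"gripper":{"type":"number"},"squeeze":{"type":"number"}},"required":["deltas"]}

```bash
mkdir -p pics; ls; python3 - <<'E'
from cell import sense, imaging, ctrl
import cv2
s=sense(); print({k:s[k] for k in ('time_s','position','tcp_rot','width','contact_force')},ctrl.nose_length)
for n in ('scene','side','wrist'):
    im=imaging.read_camera(n); cv2.imwrite(f'pics/{n}0.png',im[...,::-1]); print(n,imaging.camera_info(n))
E
```

```text
pics
{'time_s': 0.0, 'position': array([ 6.49173712e-01, -1.40854904e-06,  2.05696210e-01]), 'tcp_rot': array([ 0.70708023,  0.70713217, -0.0009193 , -0.00088918]), 'width': 0.09291114211441778, 'contact_force': array([-0.13555072, -0.06004706, -0.55713295])} 0.022
scene {'K': array([[409.06980232,   0.        , 253.32156214],
       [  0.        , 409.06980232, 191.87530302],
       [  0.        ,   0.        ,   1.        ]]), 'rvec': array([ 2.04994547, -0.70085296,  0.35330416]), 'tvec': array([-0.51700437,  0.23244491,  0.90918785])}
side {'K': array([[438.42013378,   0.        , 254.02574387],
       [  0.        , 438.42013378, 196.85564514],
       [  0.        ,   0.        ,   1.        ]]), 'rvec': array([ 0.48177352, -2.49198767,  1.53032888]), 'tvec': array([0.48614594, 0.17987499, 1.0631774 ])}
wrist {'K': array([[297.31863964,   0.        , 251.91695073],
       [  0.        , 297.31863964, 193.63504265],
       [  0.        ,   0.        ,   1.        ]]), 'mount': array([[-5.53897493e-05, -9.59725814e-01, -2.80938356e-01,
         7.90240637e-02],
       [ 9.99998429e-01,  4.44640636e-04, -1.71611583e-03,
        -6.96337740e-04],
       [ 1.77191727e-03, -2.80938009e-01,  9.59724281e-01,
        -1.76663738e-01],
       [ 0.00000000e+00,  0.00000000e+00,  0.00000000e+00,
         1.00000000e+00]])}
```

View pics/scene0.png

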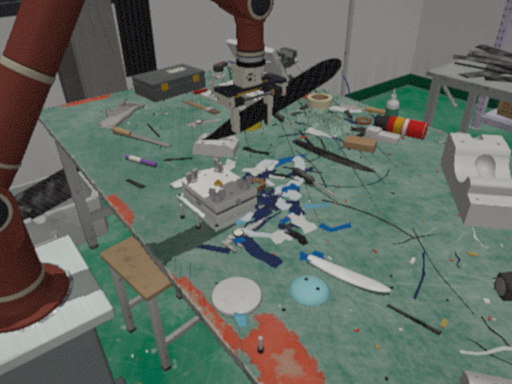

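View pics/wrist0.png

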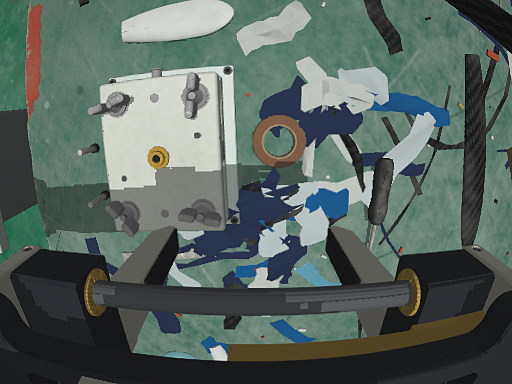

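The wrist view shows the mould at around (165,155): nut1 at (110,104), nut4 (195,93), nut3 (200,217), nut2 (123,217), and two cap screws at left near (88,150) and (98,200). I'll take an enlarged crop for wing directions.

```bash
cat > h.py <<'E'
import numpy as np, cv2
from cell import sense, imaging, ctrl
from scipy.spatial.transform import Rotation as R
def ray_wrist(px,pos,q,info):
    K=info['K'];M=info['mount']
    d=np.array([px[0]-K[0,2],px[1]-K[1,2]]);r=np.linalg.norm(d);t=r/K[0,0]
    v=np.r_[np.sin(t)*d/r,np.cos(t)]
    Rw=R.from_quat(q).as_matrix()
    return Rw@M[:3,3]+pos, Rw@M[:3,:3]@v
def at_z(px,z,pos,q):
    o,v=ray_wrist(px,np.array(pos),q,imaging.camera_info('wrist')); return o+v*(z-o[2])/v[2]
E
python3 -c "
import cv2
im=cv2.imread('pics/wrist0.png')[55:245,70:245]
cv2.imwrite('pics/c0.png',cv2.resize(im,(540,586),interpolation=cv2.INTER_CUBIC))"
```

```text
(no output)
```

View pics/c0.png

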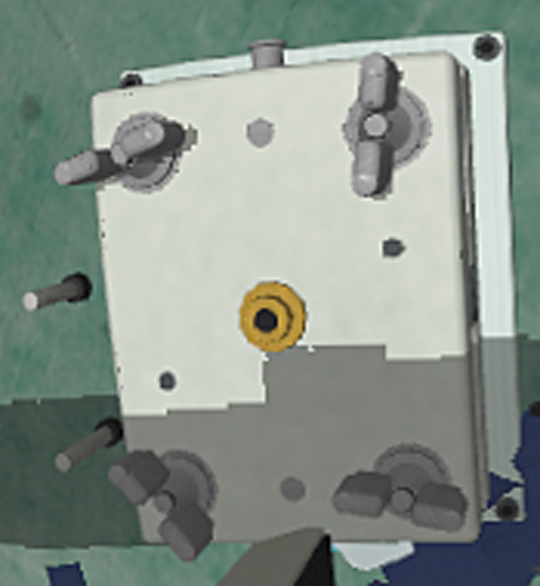

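```bash
cat > m.py <<'E'
from h import *
pos=[6.49173712e-01,-1.4e-6,2.05696210e-01];q=[0.70708023,0.70713217,-0.0009193,-0.00088918]
f=lambda p,z:at_z((70+p[0]/3.0857,55+p[1]/3.0857),z,pos,q)
S=np.array([f(p,.088)[:2] for p in [(122,153),(165,502),(403,500),(376,125)]])
M=np.array([[-46,64],[-46,-64],[46,-64],[46,64]])/1e3
c=S.mean(0);a=M;b=S-c
th=np.arctan2((a[:,0]*b[:,1]-a[:,1]*b[:,0]).sum(),(a*b).sum())
Rm=np.array([[np.cos(th),-np.sin(th)],[np.sin(th),np.cos(th)]])
F=M@Rm.T+c
print('centre',c,'yaw',th,'\n',S,'\n',F,'\nres mm',(S-F)*1e3)
for n,(p,r) in enumerate([((60,172),(190,135)),((118,470),(190,545)),((338,492),(463,512)),((375,60),(370,190))],1):
    A,B=f(p,.093)[:2],f(r,.093)[:2]; d=B-A; print(n,np.linalg.norm(d),'yaw',np.arctan2(d[1],d[0]),'mid',(A+B)/2)
for p in [(30,300),(66,462)]: print('screw top',f(p,.048))
E
python3 m.py
```

```text
centre [0.5450758  0.02880937] yaw 0.033667688880562034 
 [[ 0.49728641  0.0906467 ]
 [ 0.50190096 -0.03577506]
 [ 0.59274573 -0.03331285]
 [ 0.58837007  0.09367867]] 
 [[ 0.49694754  0.09122468]
 [ 0.50125619 -0.03670278]
 [ 0.59320405 -0.03360594]
 [ 0.5888954   0.09432152]] 
res mm [[ 0.33887434 -0.57797606]
 [ 0.64477329  0.92772887]
 [-0.4583182   0.29309352]
 [-0.52532943 -0.64284633]]
1 0.05211091126799973 yaw 0.1546237033844117 mid [0.50006218 0.09025992]
2 0.038290701017693954 yaw -0.842827737392324 mid [ 0.49933306 -0.03616784]
3 0.043780738191744224 yaw -0.15638112789569145 mid [ 0.59259248 -0.0321739 ]
4 0.04174773647152916 yaw -1.622797443189016 mid [0.58816155 0.0935433 ]
screw top [0.42743325 0.03599579 0.048     ]
screw top [ 0.43541809 -0.03439665  0.048     ]
```

View pics/side0.png

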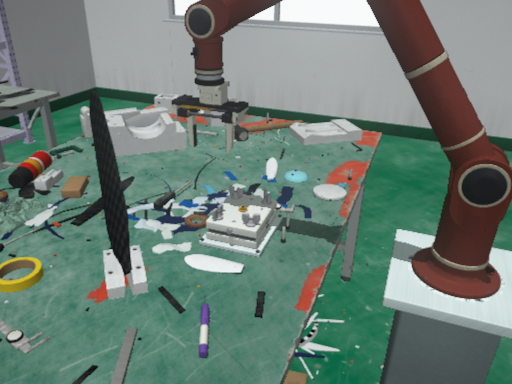

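Request:
step_arm:
  deltas:
    - [[2,-3,0],[0,0,-0.11]]
    - [[4,-6,0],[0,0,-0.22]]
    - [[6,-9,0],[0,0,-0.34]]
    - [[8,-12,0],[0,0,-0.45]]
    - [[9.1,-15.2,0],[0,0,-0.56]]
    - [[9.1,-15.2,0],[0,0,-0.68]]
    - [[9.1,-15.2,0],[0,0,-0.79]]
    - [[9.1,-15.2,0],[0,0,-0.9]]
  gripper: 0.4
  squeeze: 30

```text
time_s: 0.82
position: [0.4971, 0.0913, 0.207]
tcp_rot: [0.326, 0.945, -0.0, -0.0]
contact_force: [-0.2, -0.6, -0.3]
width: 0.056
gripper_force: 0.0
```

Request:
step_arm:
  deltas:
    - [[0,0,0.5],[0,0,-0.12]]
    - [[0,0,1],[0,0,-0.24]]
    - [[0,0,1.5],[0,0,-0.36]]
    - [[0,0,2],[0,0,-0.48]]
    - [[0,0,2.5],[0,0,-0.6]]
    - [[0,0,3],[0,0,-0.72]]
    - [[0,0,3],[0,0,-0.84]]
    - [[0,0,3],[0,0,-0.92]]

```text
time_s: 1.48
position: [0.4975, 0.0907, 0.1763]
tcp_rot: [-0.127, 0.992, -0.0, -0.001]
contact_force: [-0.8, 0.2, -0.4]
width: 0.0555
gripper_force: 0.0
```

```bash
cat > look.py <<'E'
import sys
from h import *
n=sys.argv[1]; s=sense(); im=imaging.read_camera('wrist')
c=im[90:290,132:372]; cv2.imwrite(f'pics/{n}.png',cv2.resize(c,(720,600),interpolation=cv2.INTER_CUBIC)[...,::-1])
import json; json.dump([list(s['position']),list(s['tcp_rot'])],open(f'{n}.json','w'))
print(s['position'],s['tcp_rot'],'j7',s['joint_positions'][6],s['width'],'F',s['contact_force'],'T',s['ft_torque'])
E
cat > st.py <<'E'
from h import *
s=sense(); q=R.from_quat(s['tcp_rot']).as_matrix()
print('t%.2f'%s['time_s'],'p',np.round(s['position']*1e3,1),'yyaw %.3f'%np.arctan2(q[1,1],q[0,1]),'z',np.round(q[:,2],4),'j7 %.3f'%s['joint_positions'][6],'w %.1f'%(s['width']*1e3),'g %.1f'%s['gripper_force'],'F',np.round(s['contact_force'],2),'T',np.round(s['ft_torque'],3))
E
python3 look.py n1
```

```text
[0.4975296  0.09067743 0.17625966] [-1.26857262e-01  9.91920708e-01 -4.48473217e-05 -7.36205103e-04] j7 1.3061240377883079 0.055533545311067106 F [-0.80104413  0.24269036 -0.37027736] T [ 0.14261483 -0.05689757 -0.04616142]
```

View pics/n1.png

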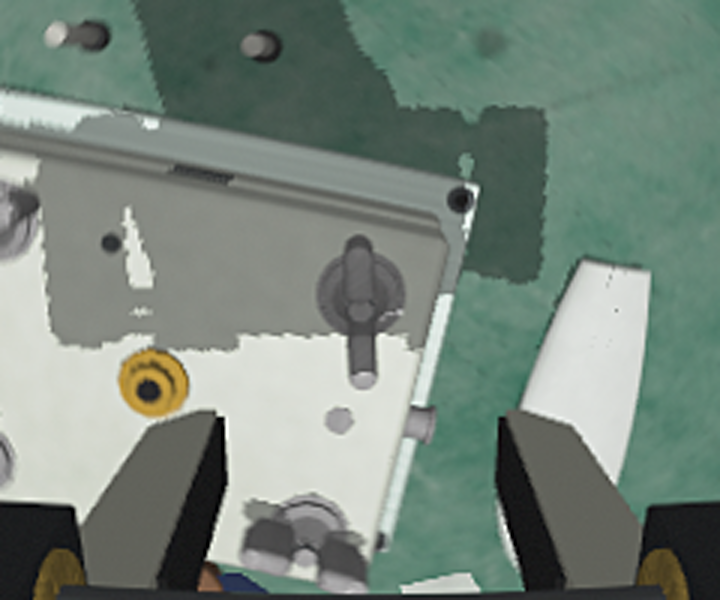

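The wrist view shows nut1 centred under the jaws, stud top at about (361,310) in the crop, wings nearly vertical in the image, (358,245) to (363,378), so the jaws are already aligned.

```bash
cat > px.py <<'E'
import sys,json
from h import *
n=sys.argv[1]; pos,q=json.load(open(n+'.json')); Rt=R.from_quat(q)
for a in sys.argv[2:]:
    x,y,z=map(float,a.split(',')); w=at_z((132+x/3,90+y/3),z,pos,q)
    print(a,'world',np.round(w*1e3,1),'tool mm',np.round(Rt.inv().apply(w-np.array(pos))*1e3,1))
E
python3 px.py n1 361,310,.088 358,245,.097 363,378,.097; python3 st.py
```

```text
361,310,.088 world [495.2  91.5  88. ] tool mm [ 1.9  1.4 88.3]
358,245,.097 world [473.7  85.   97. ] tool mm [24.4  0.5 79.3]
363,378,.097 world [513.5  96.9  97. ] tool mm [-17.1   2.   79.2]
t1.53 p [497.7  90.6 176.4] yyaw 1.826 z [-1.1e-03 -1.0e-04 -1.0e+00] j7 1.307 w 56.3 g 0.0 F [-0.42  0.59 -0.07] T [ 0.082 -0.059  0.054]
```

Request:
step_arm:
  deltas:
    - [[0.2,0.13,2],[0,0,0]]
    - [[0.2,0.13,4],[0,0,0]]
    - [[0.2,0.13,6],[0,0,0]]
    - [[0.2,0.13,7],[0,0,0]]
    - [[0.2,0.13,7.5],[0,0,0]]
    - [[0.2,0.13,7.5],[0,0,0]]
    - [[0.2,0.13,7.5],[0,0,0]]
    - [[0.2,0.13,7.5],[0,0,0]]

```text
time_s: 2.2
position: [0.4965, 0.0921, 0.1028]
tcp_rot: [-0.124, 0.992, 0.0, 0.001]
contact_force: [-0.1, 0.1, -0.1]
width: 0.0559
gripper_force: 0.0
```

Request:
step_arm:
  deltas:
    - [[0,0,0],[0,0,0]]
    - [[0,0,0],[0,0,0]]
    - [[0,0,0],[0,0,0]]
    - [[0,0,0],[0,0,0]]
    - [[0,0,0],[0,0,0]]
    - [[0,0,0],[0,0,0]]
    - [[0,0,0],[0,0,0]]
    - [[0,0,0],[0,0,0]]
  gripper: 1
  squeeze: 25

```text
time_s: 2.87
position: [0.4957, 0.0918, 0.1018]
tcp_rot: [-0.124, 0.992, 0.0, -0.0]
contact_force: [-0.2, -0.0, -0.4]
width: 0.0069
gripper_force: 0.0
```

```bash
cat > avg.py <<'E'
from h import *
import os
os.system('python3 st.py')
L=[]
for i in range(4):
    imaging.read_camera('wrist'); s=sense(); L.append(np.r_[s['contact_force'],s['ft_torque'],s['joint_efforts'][6]])
L=np.array(L); print('mean',np.round(L.mean(0),3),'sd',np.round(L.std(0),3))
E
python3 avg.py
```

```text
t2.87 p [495.7  91.8 101.8] yyaw 1.820 z [-1.e-04  1.e-04 -1.e+00] j7 1.224 w 6.9 g 0.0 F [-0.24 -0.01 -0.35] T [ 0.111 -0.06   0.019]
this script no longer has the robotException ignored in: <_io.TextIOWrapper mode='rw' encoding='UTF-8'>
Traceback (most recent call last):
BrokenPipeError: [Errno 32] Broken pipe
```

```bash
sed -i "s/^os.system.*/exec(open('st.py').read())/" avg.py; python3 avg.py; python3 st.py
```

```text
t2.87 p [495.7  91.8 101.8] yyaw 1.820 z [-1.e-04  1.e-04 -1.e+00] j7 1.224 w 6.9 g 0.0 F [-0.24 -0.01 -0.35] T [ 0.111 -0.06   0.019]
mean [-0.315  0.074 -0.151  0.097 -0.078  0.012 -0.   ] sd [0.43  0.483 0.254 0.023 0.02  0.021 0.   ]
t3.07 p [495.7  91.8 101.8] yyaw 1.820 z [-1.e-04  0.e+00 -1.e+00] j7 1.224 w 0.6 g 0.0 F [ 0.2  -0.57 -0.21] T [ 0.104 -0.086 -0.021]
```

```bash
python3 look.py n1b; python3 -c "
from h import *
im=imaging.read_camera('side'); cv2.imwrite('pics/s1.png',cv2.resize(im[150:270,180:320],(700,600),interpolation=cv2.INTER_CUBIC)[...,::-1])"
```

```text
[0.49568402 0.09178929 0.10182324] [-1.24303673e-01  9.92244220e-01  2.72788627e-05 -6.34728657e-05] j7 1.2243565445209281 0.0006459678855066423 F [ 0.20164131 -0.57320236 -0.20850935] T [ 0.10426734 -0.08599368 -0.02086664]
```

View pics/s1.png

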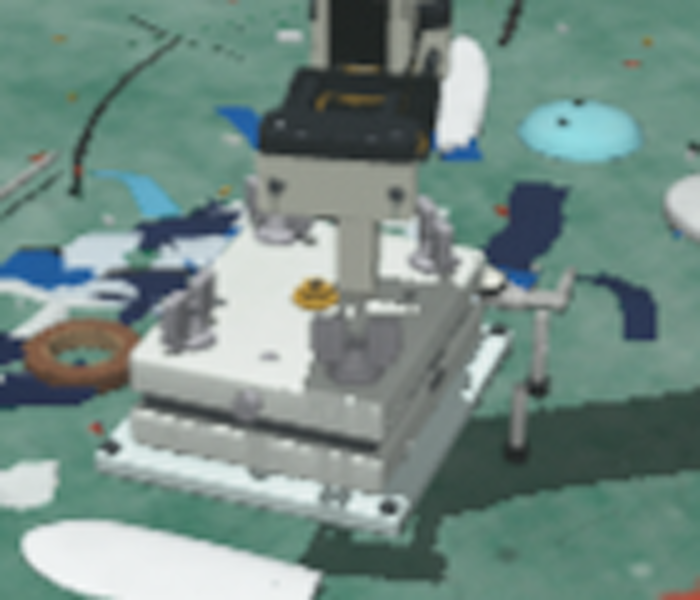

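```bash
python3 - <<'E'
from h import *
for cam,o,sc in (('side',(180,150),5),):
    i=imaging.camera_info(cam)
    P=np.array([[.4957,.0918,.0798],[.4957,.0918,.1018],[.497,.0912,.088],[.497,.0912,.068],[.5889,.0943,.088],[.5012,-.0367,.088],[.5932,-.0336,.088]])
    p=cv2.projectPoints(P,i['rvec'],i['tvec'],i['K'],None)[0][:,0]
    print(np.round((p-o)*sc))
E
```

```text
[[355. 349.]
 [356. 311.]
 [353. 334.]
 [353. 368.]
 [185. 302.]
 [432. 227.]
 [277. 200.]]
```

View pics/n1b.png

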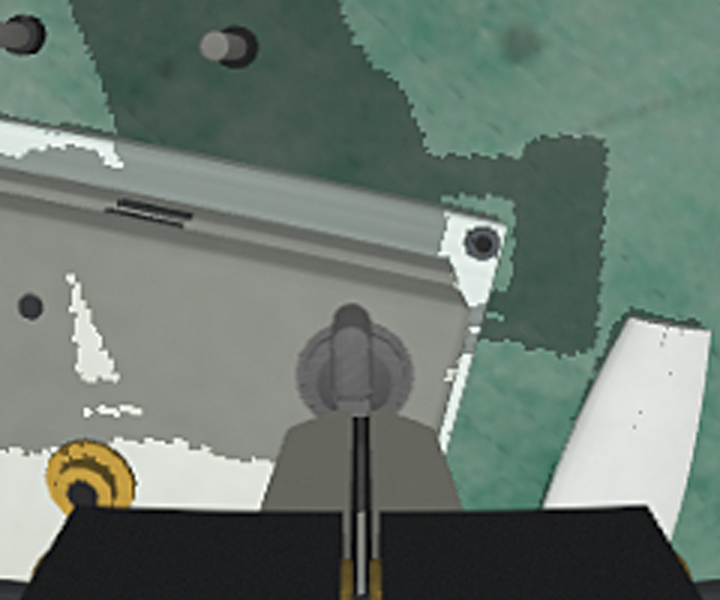

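Side crop: the fingertips seem to end at about (355,290), above the wing tops at about (360,318). The wrist crop shows the wing (350,305–400) in front of shut fingers at (360,415). The jaws shut on nothing, so they are too high. I'll open, go lower and close again.

```bash
python3 - <<'E'
from h import *
print(ctrl.nose_length,[a for a in dir(ctrl) if a[0]!='_'])
im=cv2.imread('pics/s1.png')[240:400,270:440]
print(cv2.cvtColor(im,cv2.COLOR_BGR2GRAY)[::8, 85]); print(cv2.cvtColor(im,cv2.COLOR_BGR2GRAY)[::8, ::10])
E
```

```text
0.022 ['IKError', 'close_job', 'nose_length']
[151 151 151 151 150 152 147 118 134 155 134 129 107  90 116 124 123 118
 113 130]
[[153 159 141 143 117 215 222 160 151 150 142 172 226 220 220 128 107]
 [214 211 214 227 211 223 223 160 151 150 141 175 230 228 227 149 119]
 [225 227 226 226 227 227 224 160 150 151 142 174 231 230 183 162 109]
 [225 225 224 225 226 227 225 161 151 150 136 190 229 232 167 167 163]
 [225 225 226 227 227 226 223 159 150 150 133 193 230 229 224 181 137]
 [225 224 226 222 157 141 212 157 151 151 141 127 143 163 175 206 204]
 [224 225 225 162 110 115 133 136 143 148 141 123 129 126 119 123 123]
 [226 227 203 135 101 103 132 123 117 116 110 120 124 123  90 127 128]
 [227 227 215 153 136 138 155 131 147 118 213 211 205 158 143 137 127]
 [228 227 228 217 192 149 191 119 206 120 171 178 177 179 152 139 127]
 [229 228 227 230 185 115 120 107 136 129 109 103 105 114 128 129 129]
 [228 229 228 231 163 116 116 114 122 124 114 115 116 115 131 130 133]
 [229 228 228 232 166 114 113 113 103 109 111 114 117 113 131 132 128]
 [231 229 229 233 163 113 113 110  90  89 108 113 116 110 132 134 120]
 [192 226 231 231 202 108 111 110 110 110 110 112 115 118 134 129 120]
 [187 215 232 231 199 111 104 107 120 118 109 114 109 127 135 123 104]
 [233 232 231 235 153 127  94 108 123 119 108  98 125 132 127 121  91]
 [233 231 231 228 143 130 102 111 115 119 108 105 132 133 122 109 117]
 [225 229 233 221 128 131 127 112 113 112 113 128 132 125 119 114  91]
 [175 181 195 201 155 153 145 134 131 131 130 130 131 121 106 125 104]]
```

Request:
step_arm:
  deltas:
    - [[0,0,0],[0,0,0]]
    - [[0,0,0],[0,0,0]]
    - [[0,0,0],[0,0,0]]
    - [[0,0,0],[0,0,0]]
    - [[0,0,0.2],[0,0,0]]
    - [[0,0,0.4],[0,0,0]]
    - [[0,0,0.6],[0,0,0]]
    - [[0,0,0.8],[0,0,0]]
  gripper: 0.6

```text
time_s: 3.83
position: [0.4956, 0.0918, 0.0936]
tcp_rot: [-0.124, 0.992, 0.0, -0.0]
contact_force: [1.2, 0.1, -0.2]
width: 0.0372
gripper_force: 0.0
```

```bash
python3 st.py
```

```text
t3.83 p [495.6  91.8  93.6] yyaw 1.820 z [-3.e-04 -0.e+00 -1.e+00] j7 1.216 w 37.2 g 0.0 F [ 1.21  0.12 -0.2 ] T [ 0.059 -0.036 -0.005]
```

Request:
step_arm:
  deltas:
    - [[0,0,0],[0,0,0]]
    - [[0,0,0],[0,0,0]]
    - [[0,0,0],[0,0,0]]
    - [[0,0,0],[0,0,0]]
    - [[0,0,0],[0,0,0]]
    - [[0,0,0],[0,0,0]]
    - [[0,0,0],[0,0,0]]
    - [[0,0,0],[0,0,0]]
  gripper: 1

```text
time_s: 4.5
position: [0.4957, 0.0918, 0.0939]
tcp_rot: [-0.124, 0.992, 0.0, 0.0]
contact_force: [1.0, 0.9, 0.2]
width: 0.0004
gripper_force: 0.0
```

```bash
python3 - <<'E'
from h import *
exec(open('st.py').read())
im=imaging.read_camera('side'); cv2.imwrite('pics/s2.png',cv2.resize(im[190:250,220:280],(600,600),interpolation=cv2.INTER_CUBIC)[...,::-1])
i=imaging.camera_info('side')
P=[s['position'],s['position']-[0,0,.022]]
print((cv2.projectPoints(np.array(P),i['rvec'],i['tvec'],i['K'],None)[0][:,0]-[220,190])*10)
E
```

```text
t4.50 p [495.7  91.8  93.9] yyaw 1.820 z [ 0.  0. -1.] j7 1.216 w 0.4 g 0.0 F [1.04 0.91 0.2 ] T [ 0.166 -0.019  0.058]
[[310.90429659 249.96690697]
 [309.62053904 325.6607502 ]]
```

View pics/s2.png

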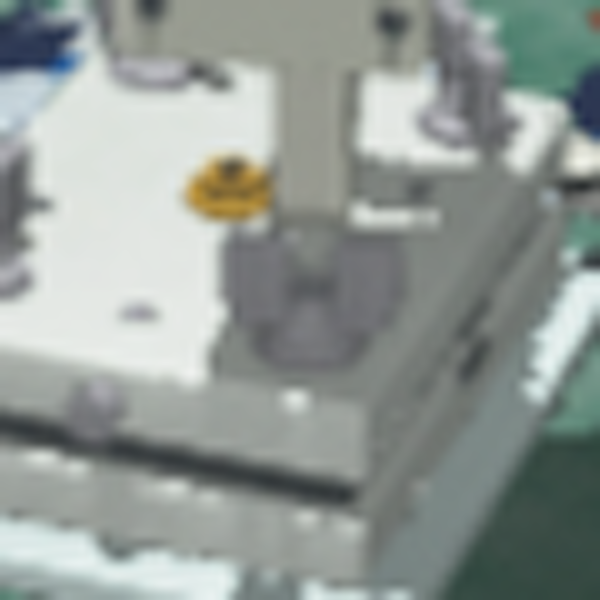

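Side crop: the finger's lower end is at (315,225), just above the wings (225–400, 235–330), and the measured TCP projects to (311,250). So the real tips sit roughly 10 mm behind the TCP rather than 22 mm ahead, and the wrist view agrees (tips at row 415). I'll go lower in stages, watching the force.

Request:
step_arm:
  deltas:
    - [[0,0,0],[0,0,0]]
    - [[0,0,0],[0,0,0]]
    - [[0,0,0],[0,0,0]]
    - [[0,0,0],[0,0,0]]
    - [[0,0,0.3],[0,0,0]]
    - [[0,0,0.6],[0,0,0]]
    - [[0,0,0.9],[0,0,0]]
    - [[0,0,1.2],[0,0,0]]
  gripper: 0.65

```text
time_s: 5.22
position: [0.4956, 0.0917, 0.0814]
tcp_rot: [-0.124, 0.992, 0.0, -0.0]
contact_force: [0.0, -0.2, 0.7]
width: 0.0326
gripper_force: 0.0
```

Request:
step_arm:
  deltas:
    - [[0,0,0],[0,0,0]]
    - [[0,0,0],[0,0,0]]
    - [[0,0,0],[0,0,0]]
    - [[0,0,0],[0,0,0]]
    - [[0,0,0],[0,0,0]]
    - [[0,0,0],[0,0,0]]
    - [[0,0,0],[0,0,0]]
    - [[0,0,0],[0,0,0]]
  gripper: 1

```text
time_s: 5.88
position: [0.496, 0.0905, 0.0819]
tcp_rot: [-0.124, 0.992, -0.001, 0.0]
contact_force: [2.1, -4.1, 0.7]
width: 0.0076
gripper_force: 25.0
```

```bash
python3 st.py
```

```text
t5.88 p [496.   90.5  81.9] yyaw 1.819 z [ 3.0e-04 -1.6e-03 -1.0e+00] j7 1.203 w 7.6 g 25.0 F [ 2.12 -4.13  0.68] T [-0.86  -0.358  0.119]
```

Request:
step_arm:
  deltas:
    - [[-0.05,-0.12,0],[0,0,0]]
    - [[-0.05,-0.12,0],[0,0,0]]
    - [[-0.05,-0.12,0],[0,0,0]]
    - [[-0.05,-0.12,0.2],[0,0,0]]
    - [[-0.05,-0.12,0.4],[0,0,0]]
    - [[-0.05,-0.12,0.6],[0,0,0]]
    - [[-0.05,-0.12,0.7],[0,0,0]]
    - [[-0.05,-0.12,0.7],[0,0,0]]
  gripper: 0.7

```text
time_s: 6.55
position: [0.4962, 0.0909, 0.0745]
tcp_rot: [-0.124, 0.992, 0.0, -0.0]
contact_force: [0.5, 0.3, -0.0]
width: 0.0285
gripper_force: 0.0
```

Request:
step_arm:
  deltas:
    - [[0,0,0],[0,0,0]]
    - [[0,0,0],[0,0,0]]
    - [[0,0,0],[0,0,0]]
    - [[0,0,0],[0,0,0]]
    - [[0,0,0],[0,0,0]]
    - [[0,0,0],[0,0,0]]
    - [[0,0,0],[0,0,0]]
    - [[0,0,0],[0,0,0]]
  gripper: 1

```text
time_s: 7.22
position: [0.4966, 0.0904, 0.0749]
tcp_rot: [-0.124, 0.992, -0.0, 0.0]
contact_force: [1.0, -0.1, 1.4]
width: 0.0083
gripper_force: 25.0
```

```bash
python3 avg.py
```

```text
t7.22 p [496.6  90.4  74.9] yyaw 1.820 z [ 2.e-04 -4.e-04 -1.e+00] j7 1.199 w 8.3 g 25.0 F [ 0.95 -0.11  1.42] T [-0.142 -0.161  0.011]
mean [ 0.332 -1.014  1.094 -0.168 -0.128  0.078 -0.067] sd [0.214 0.333 0.456 0.02  0.013 0.045 0.   ]
```

Request:
step_arm:
  deltas:
    - [[0,0,0.02],[0,0,0.1]]
    - [[0,0,0.04],[0,0,0.2]]
    - [[0,0,0.06],[0,0,0.3]]
    - [[0,0,0.08],[0,0,0.4]]
    - [[0,0,0.1],[0,0,0.5]]
    - [[0,0,0.12],[0,0,0.6]]
    - [[0,0,0.14],[0,0,0.7]]
    - [[0,0,0.16],[0,0,0.8]]

```text
time_s: 8.08
position: [0.4967, 0.0907, 0.0734]
tcp_rot: [0.274, 0.962, 0.0, 0.0]
contact_force: [-0.1, -1.4, 0.6]
width: 0.0084
gripper_force: 25.0
```

```bash
python3 avg.py
```

```text
t8.08 p [496.7  90.7  73.4] yyaw 1.016 z [ 5.e-04 -0.e+00 -1.e+00] j7 0.609 w 8.4 g 25.0 F [-0.11 -1.35  0.56] T [-0.27  -0.097  0.107]
mean [ 0.175 -1.176  1.237 -0.243 -0.136  0.011 -0.158] sd [0.451 0.742 0.285 0.032 0.035 0.02  0.113]
```

Request:
step_arm:
  deltas:
    - [[0,0,0.02],[0,0,0.1]]
    - [[0,0,0.04],[0,0,0.2]]
    - [[0,0,0.06],[0,0,0.3]]
    - [[0,0,0.08],[0,0,0.4]]
    - [[0,0,0.1],[0,0,0.5]]
    - [[0,0,0.1],[0,0,0.5]]
    - [[0,0,0.1],[0,0,0.5]]
    - [[0,0,0.1],[0,0,0.5]]

```text
time_s: 8.95
position: [0.4968, 0.0908, 0.0724]
tcp_rot: [0.5, 0.866, 0.0, 0.0]
contact_force: [1.4, -1.1, 3.3]
width: 0.0086
gripper_force: 25.0
```

```bash
python3 avg.py
```

```text
t8.95 p [496.8  90.8  72.4] yyaw 0.523 z [ 6.e-04  4.e-04 -1.e+00] j7 0.256 w 8.6 g 25.0 F [ 1.4  -1.14  3.28] T [-0.268 -0.127  0.006]
mean [ 0.349 -1.38   2.717 -0.249 -0.149  0.009 -0.011] sd [0.32  0.391 0.379 0.014 0.018 0.016 0.003]
```

Request:
step_arm:
  deltas:
    - [[0,0,0.02],[0,0,0.1]]
    - [[0,0,0.04],[0,0,0.2]]
    - [[0,0,0.06],[0,0,0.3]]
    - [[0,0,0.06],[0,0,0.3]]
    - [[0,0,0.06],[0,0,0.3]]
    - [[0,0,0.06],[0,0,0.3]]
    - [[0,0,0.06],[0,0,0.3]]
    - [[0,0,0.06],[0,0,0.3]]

```text
time_s: 9.82
position: [0.4968, 0.0909, 0.0721]
tcp_rot: [0.625, 0.781, 0.0, 0.0]
contact_force: [-0.3, -0.4, 4.8]
width: 0.0084
gripper_force: 25.0
```

```bash
python3 avg.py
```

```text
t9.82 p [496.8  90.9  72.1] yyaw 0.221 z [ 8.e-04  4.e-04 -1.e+00] j7 0.042 w 8.4 g 25.0 F [-0.33 -0.37  4.79] T [-0.295 -0.035  0.081]
mean [ 0.18  -1.425  5.326 -0.303 -0.011  0.061 -0.062] sd [0.559 0.42  0.248 0.028 0.025 0.039 0.   ]
```

Request:
step_arm:
  deltas:
    - [[0,0,0.02],[0,0,0.1]]
    - [[0,0,0.04],[0,0,0.2]]
    - [[0,0,0.04],[0,0,0.2]]
    - [[0,0,0.04],[0,0,0.2]]
    - [[0,0,0.04],[0,0,0.2]]
    - [[0,0,0.04],[0,0,0.2]]
    - [[0,0,0.04],[0,0,0.2]]
    - [[0,0,0.04],[0,0,0.2]]

```text
time_s: 10.68
position: [0.4969, 0.0909, 0.072]
tcp_rot: [0.699, 0.715, 0.001, 0.0]
contact_force: [-0.9, -1.7, 7.8]
width: 0.0082
gripper_force: 25.0
```

```bash
python3 avg.py
```

```text
t10.68 p [496.9  90.9  72. ] yyaw 0.022 z [ 1.e-03  4.e-04 -1.e+00] j7 -0.099 w 8.2 g 25.0 F [-0.92 -1.72  7.8 ] T [-0.324  0.078  0.073]
mean [-0.691 -1.139  7.316 -0.304  0.084  0.122 -0.123] sd [0.349 0.494 0.17  0.048 0.03  0.017 0.   ]
```

Seating felt at about 1.41 rad (torque is now 0.122 N m, about 40 N). Another 0.2 rad finishes nut1.

Request:
step_arm:
  deltas:
    - [[0,0,0.01],[0,0,0.1]]
    - [[0,0,0.02],[0,0,0.2]]
    - [[0,0,0.02],[0,0,0.2]]
    - [[0,0,0.02],[0,0,0.2]]
    - [[0,0,0.02],[0,0,0.2]]
    - [[0,0,0.02],[0,0,0.2]]
    - [[0,0,0.02],[0,0,0.2]]
    - [[0,0,0.02],[0,0,0.2]]

```text
time_s: 11.55
position: [0.4969, 0.0909, 0.0719]
tcp_rot: [0.767, 0.641, 0.001, 0.0]
contact_force: [-0.8, -1.5, 8.9]
width: 0.0083
gripper_force: 25.0
```

```bash
python3 avg.py
```

```text
t11.55 p [496.9  90.9  71.9] yyaw -0.178 z [ 1.1e-03  5.0e-04 -1.0e+00] j7 -0.239 w 8.3 g 25.0 F [-0.78 -1.49  8.88] T [-0.313  0.181  0.17 ]
mean [-1.013 -1.299  8.422 -0.32   0.161  0.16  -0.175] sd [0.664 0.225 0.449 0.024 0.051 0.021 0.   ]
```

Request:
step_arm:
  deltas:
    - [[0,0,0],[0,0,0]]
    - [[0,0,0],[0,0,0]]
    - [[0,0,0],[0,0,0]]
    - [[0,0,-0.5],[0,0,0]]
    - [[0,0,-2],[0,0,0]]
    - [[0,0,-3.5],[0,0,0]]
    - [[0,0,-5],[0,0,0]]
    - [[0,0,-5],[0,0,0]]
  gripper: 0.65

```text
time_s: 12.42
position: [0.4982, 0.0912, 0.1234]
tcp_rot: [0.768, 0.641, 0.002, 0.001]
contact_force: [0.5, -0.3, 0.6]
width: 0.0324
gripper_force: 0.0
```

Request:
step_arm:
  deltas:
    - [[-1.6,1.8,0],[0,0,-0.1]]
    - [[-3.2,3.6,0],[0,0,-0.2]]
    - [[-4.8,5.4,0],[0,0,-0.3]]
    - [[-6.4,7.2,0],[0,0,-0.4]]
    - [[-8,9,0],[0,0,-0.5]]
    - [[-9.5,10.5,0],[0,0,-0.6]]
    - [[-10.54,11.68,0],[0,0,-0.7]]
    - [[-10.54,11.68,0],[0,0,-0.8]]

```text
time_s: 13.08
position: [0.5938, -0.0386, 0.1199]
tcp_rot: [0.458, 0.889, -0.001, 0.001]
contact_force: [-0.3, 0.4, -0.1]
width: 0.0322
gripper_force: 0.0
```

Request:
step_arm:
  deltas:
    - [[0,0,0],[0,0,-0.1]]
    - [[0,0,0],[0,0,-0.2]]
    - [[0,0,0],[0,0,-0.3]]
    - [[0,0,0],[0,0,-0.4]]
    - [[0,0,0],[0,0,-0.5]]
    - [[0,0,0],[0,0,-0.6]]
    - [[0,0,0],[0,0,-0.7]]
    - [[0,0,0],[0,0,-0.79]]

```text
time_s: 13.75
position: [0.5918, -0.0337, 0.1199]
tcp_rot: [0.078, 0.997, 0.0, -0.001]
contact_force: [0.0, 0.6, 0.1]
width: 0.0325
gripper_force: 0.0
```

```bash
python3 look.py n3; python3 st.py
```

```text
[ 0.59184615 -0.03368352  0.11992922] [ 7.77860089e-02  9.96969577e-01  2.66779618e-04 -9.63522047e-04] j7 1.2336154816698186 0.03254744185784518 F [0.00069289 0.6133609  0.14525187] T [ 0.12880428 -0.02832337  0.03779605]
t13.80 p [591.8 -34.  119.9] yyaw 1.417 z [-2.e-03  6.e-04 -1.e+00] j7 1.236 w 32.7 g 0.0 F [-0.31  1.06 -0.98] T [ 0.094 -0.086 -0.011]
```

View pics/n3.png

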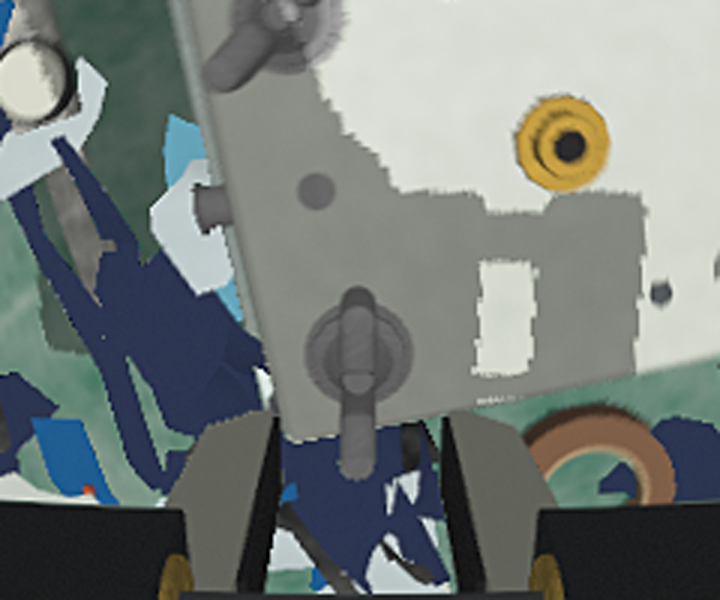

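The wrist view shows nut3 dead centre between the jaws, stud (358,380), wings vertical from (357,290) to (358,470). Going down and gripping.

Request:
step_arm:
  deltas:
    - [[0,0,1.5],[0,0,0]]
    - [[0,0,3],[0,0,0]]
    - [[0,0,4],[0,0,0]]
    - [[0,0,4.5],[0,0,0]]
    - [[0,0,4.5],[0,0,0]]
    - [[0,0,4.5],[0,0,0]]
    - [[0,0,4.5],[0,0,0]]
    - [[0,0,4.5],[0,0,0]]

```text
time_s: 14.47
position: [0.5932, -0.0337, 0.0768]
tcp_rot: [0.08, 0.997, 0.0, 0.001]
contact_force: [-0.8, 0.0, -0.0]
width: 0.0325
gripper_force: 0.0
```

Request:
step_arm:
  deltas:
    - [[0,0,0],[0,0,0]]
    - [[0,0,0],[0,0,0]]
    - [[0,0,0],[0,0,0]]
    - [[0,0,0],[0,0,0]]
    - [[0,0,0],[0,0,0]]
    - [[0,0,0],[0,0,0]]
    - [[0,0,0],[0,0,0]]
    - [[0,0,0],[0,0,0]]
  gripper: 1

```text
time_s: 15.13
position: [0.5926, -0.0344, 0.0762]
tcp_rot: [0.081, 0.997, -0.0, 0.0]
contact_force: [-0.5, -1.8, 1.1]
width: 0.0081
gripper_force: 25.0
```

```bash
python3 avg.py
```

```text
t15.13 p [592.6 -34.4  76.2] yyaw 1.410 z [ 0.e+00 -7.e-04 -1.e+00] j7 1.209 w 8.1 g 25.0 F [-0.52 -1.79  1.07] T [-0.237  0.032 -0.064]
mean [-1.054 -2.042  2.082 -0.322  0.081 -0.03   0.021] sd [0.674 0.634 0.129 0.04  0.012 0.01  0.   ]
```

Request:
step_arm:
  deltas:
    - [[0,0,0.02],[0,0,0.12]]
    - [[0,0,0.05],[0,0,0.24]]
    - [[0,0,0.07],[0,0,0.36]]
    - [[0,0,0.09],[0,0,0.48]]
    - [[0,0,0.11],[0,0,0.6]]
    - [[0,0,0.14],[0,0,0.72]]
    - [[0,0,0.16],[0,0,0.84]]
    - [[0,0,0.18],[0,0,0.95]]

```text
time_s: 16.0
position: [0.5928, -0.0342, 0.0745]
tcp_rot: [0.529, 0.848, -0.0, 0.0]
contact_force: [-0.0, -2.8, 2.7]
width: 0.0083
gripper_force: 25.0
```

Request:
step_arm:
  deltas:
    - [[0,0,0.02],[0,0,0.1]]
    - [[0,0,0.04],[0,0,0.2]]
    - [[0,0,0.06],[0,0,0.3]]
    - [[0,0,0.08],[0,0,0.4]]
    - [[0,0,0.08],[0,0,0.4]]
    - [[0,0,0.08],[0,0,0.4]]
    - [[0,0,0.08],[0,0,0.4]]
    - [[0,0,0.08],[0,0,0.4]]

```text
time_s: 16.67
position: [0.5929, -0.0341, 0.0737]
tcp_rot: [0.685, 0.728, 0.0, 0.0]
contact_force: [-1.2, -2.5, 3.2]
width: 0.0083
gripper_force: 25.0
```

```bash
python3 avg.py
```

```text
t16.67 p [592.9 -34.1  73.7] yyaw 0.061 z [ 9.e-04 -1.e-04 -1.e+00] j7 0.189 w 8.3 g 25.0 F [-1.21 -2.53  3.22] T [-0.538  0.034 -0.016]
mean [-0.352 -2.363  4.344 -0.507  0.039  0.007 -0.006] sd [0.825 0.217 0.364 0.019 0.026 0.019 0.002]
```

Request:
step_arm:
  deltas:
    - [[0,0,0.02],[0,0,0.1]]
    - [[0,0,0.04],[0,0,0.2]]
    - [[0,0,0.06],[0,0,0.3]]
    - [[0,0,0.08],[0,0,0.4]]
    - [[0,0,0.08],[0,0,0.4]]
    - [[0,0,0.08],[0,0,0.4]]
    - [[0,0,0.08],[0,0,0.4]]
    - [[0,0,0.08],[0,0,0.4]]

```text
time_s: 17.53
position: [0.593, -0.0342, 0.073]
tcp_rot: [0.816, 0.577, 0.0, 0.0]
contact_force: [-0.1, -2.6, 5.8]
width: 0.0082
gripper_force: 25.0
```

```bash
python3 avg.py
```

```text
t17.53 p [593.  -34.2  73. ] yyaw -0.340 z [ 1.2e-03 -3.0e-04 -1.0e+00] j7 -0.111 w 8.2 g 25.0 F [-0.12 -2.58  5.83] T [-0.651  0.022  0.008]
mean [-0.073 -2.505  4.974 -0.582  0.047  0.011 -0.026] sd [0.303 0.38  0.467 0.023 0.016 0.035 0.   ]
```

Request:
step_arm:
  deltas:
    - [[0,0,0.02],[0,0,0.1]]
    - [[0,0,0.04],[0,0,0.2]]
    - [[0,0,0.05],[0,0,0.3]]
    - [[0,0,0.05],[0,0,0.3]]
    - [[0,0,0.05],[0,0,0.3]]
    - [[0,0,0.05],[0,0,0.3]]
    - [[0,0,0.05],[0,0,0.3]]
    - [[0,0,0.05],[0,0,0.3]]

```text
time_s: 18.4
position: [0.5932, -0.0343, 0.0727]
tcp_rot: [0.894, 0.449, 0.001, 0.001]
contact_force: [-0.9, -2.5, 5.4]
width: 0.0082
gripper_force: 25.0
```

```bash
python3 avg.py
```

```text
t18.40 p [593.2 -34.3  72.7] yyaw -0.640 z [ 1.6e-03 -4.0e-04 -1.0e+00] j7 -0.337 w 8.2 g 25.0 F [-0.91 -2.5   5.39] T [-0.593  0.103  0.048]
mean [-0.22  -2.851  5.93  -0.57   0.099  0.099 -0.09 ] sd [0.658 0.56  0.302 0.052 0.008 0.008 0.   ]
```

Request:
step_arm:
  deltas:
    - [[0,0,0.01],[0,0,0.1]]
    - [[0,0,0.02],[0,0,0.2]]
    - [[0,0,0.02],[0,0,0.32]]
    - [[0,0,0.02],[0,0,0.32]]
    - [[0,0,0.02],[0,0,0.32]]
    - [[0,0,0.02],[0,0,0.32]]
    - [[0,0,0.02],[0,0,0.32]]
    - [[0,0,0.02],[0,0,0.32]]

```text
time_s: 19.27
position: [0.5933, -0.0343, 0.0726]
tcp_rot: [0.954, 0.301, 0.001, 0.001]
contact_force: [-0.7, -3.1, 6.6]
width: 0.0084
gripper_force: 25.0
```

```bash
python3 avg.py
```

```text
t19.27 p [593.3 -34.3  72.6] yyaw -0.959 z [ 1.8e-03 -7.0e-04 -1.0e+00] j7 -0.578 w 8.4 g 25.0 F [-0.68 -3.14  6.57] T [-0.577  0.204  0.151]
mean [-0.21  -2.41   6.839 -0.546  0.139  0.177 -0.173] sd [0.092 0.395 0.376 0.023 0.022 0.029 0.   ]
```

```bash
python3 px.py n3 288,12,.088 225,75,.096 358,380,.088 357,292,.097 358,470,.097
```

```text
288,12,.088 world [501.6 -37.4  88. ] tool mm [ 88.5 -17.7  32.1]
225,75,.096 world [513.6 -53.1  96. ] tool mm [ 74.2 -31.4  24.1]
358,380,.088 world [592.8 -35.5  88. ] tool mm [-1.3 -1.6 31.9]
357,292,.097 world [567.8 -31.7  97. ] tool mm [24.  -1.8 23. ]
358,470,.097 world [613.2 -38.6  97. ] tool mm [-21.9  -1.6  22.9]
```

Request:
step_arm:
  deltas:
    - [[0,0,0],[0,0,0]]
    - [[0,0,0],[0,0,0]]
    - [[0,0,0],[0,0,0]]
    - [[0,0,-0.5],[0,0,0]]
    - [[0,0,-2],[0,0,0]]
    - [[0,0,-3.5],[0,0,0]]
    - [[0,0,-5],[0,0,0]]
    - [[0,0,-5],[0,0,0]]
  gripper: 0.65

```text
time_s: 20.13
position: [0.5944, -0.0337, 0.1246]
tcp_rot: [0.954, 0.301, 0.003, 0.001]
contact_force: [-0.0, -0.1, -0.2]
width: 0.0324
gripper_force: 0.0
```

Request:
step_arm:
  deltas:
    - [[-1.5,-1,0],[0,0,-0.1]]
    - [[-3,-2,0],[0,0,-0.2]]
    - [[-4.5,-3,0],[0,0,-0.3]]
    - [[-6,-4,0],[0,0,-0.4]]
    - [[-7.69,-5.06,0],[0,0,-0.5]]
    - [[-7.69,-5.06,0],[0,0,-0.6]]
    - [[-7.69,-5.06,0],[0,0,-0.7]]
    - [[-7.69,-5.06,0],[0,0,-0.82]]

```text
time_s: 20.8
position: [0.4996, -0.036, 0.1213]
tcp_rot: [0.753, 0.658, -0.0, -0.001]
contact_force: [-0.1, 0.2, -0.5]
width: 0.0325
gripper_force: 0.0
```

Request:
step_arm:
  deltas:
    - [[0,0,0],[0,0,-0.1]]
    - [[0,0,0],[0,0,-0.2]]
    - [[0,0,0],[0,0,-0.3]]
    - [[0,0,0],[0,0,-0.4]]
    - [[0,0,0],[0,0,-0.5]]
    - [[0,0,0],[0,0,-0.6]]
    - [[0,0,0],[0,0,-0.7]]
    - [[0,0,0],[0,0,-0.83]]

```text
time_s: 21.47
position: [0.4999, -0.036, 0.1212]
tcp_rot: [0.426, 0.905, -0.0, -0.001]
contact_force: [0.0, 0.1, 0.9]
width: 0.0326
gripper_force: 0.0
```

```bash
python3 - <<'E'
import sys; sys.argv=['','n2']
exec(open('look.py').read())
exec(open('st.py').read()); print(s['joint_positions'])
E
```

```text
[ 0.49985071 -0.03598788  0.12116297] [ 4.25924877e-01  9.04758079e-01 -3.73478011e-05 -9.03681209e-04] j7 0.6994356591588627 0.03255493829730875 F [0.01984049 0.08414491 0.91185115] T [ 0.06014737 -0.06571154  0.05722449]
t21.52 p [499.8 -36.3 121.2] yyaw 0.695 z [-1.7e-03  6.0e-04 -1.0e+00] j7 0.703 w 32.6 g 0.0 F [-0.65 -0.09 -0.25] T [0.019 0.047 0.07 ]
[ 0.04910425  0.50047321 -0.02871049  1.949463    0.02063888  0.69367598
  0.70307258]
```

View pics/n2.png

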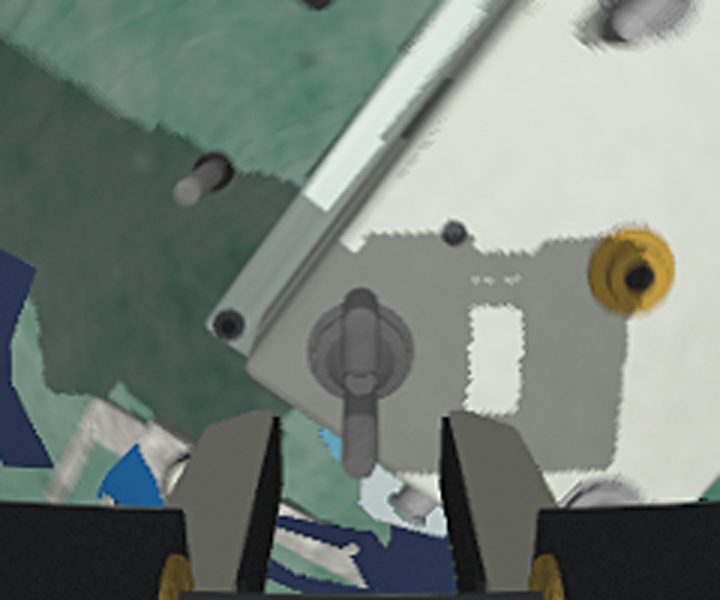

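The wrist view shows nut2 centred: stud (360,383), wings vertical from (360,290) to (360,475). Descend and turn.

Request:
step_arm:
  deltas:
    - [[0,0,1.5],[0,0,0]]
    - [[0,0,3],[0,0,0]]
    - [[0,0,4],[0,0,0]]
    - [[0,0,4.6],[0,0,0]]
    - [[0,0,4.6],[0,0,0]]
    - [[0,0,4.6],[0,0,0]]
    - [[0,0,4.6],[0,0,0]]
    - [[0,0,4.6],[0,0,0]]

```text
time_s: 22.18
position: [0.5011, -0.0365, 0.0766]
tcp_rot: [0.429, 0.903, 0.0, 0.001]
contact_force: [-0.2, -0.6, -0.6]
width: 0.0325
gripper_force: 0.0
```

Request:
step_arm:
  deltas:
    - [[0,0,0],[0,0,0]]
    - [[0,0,0],[0,0,0]]
    - [[0,0,0],[0,0,0]]
    - [[0,0,0],[0,0,0]]
    - [[0,0,0],[0,0,0]]
    - [[0,0,0],[0,0,0]]
    - [[0,0,0],[0,0,0]]
    - [[0,0,0],[0,0,0]]
  gripper: 1

```text
time_s: 22.85
position: [0.5004, -0.0367, 0.0761]
tcp_rot: [0.429, 0.903, -0.0, -0.0]
contact_force: [-1.1, -0.3, 1.3]
width: 0.0088
gripper_force: 25.0
```

```bash
python3 avg.py
```

```text
t22.85 p [500.4 -36.7  76.1] yyaw 0.685 z [-2.e-04 -2.e-04 -1.e+00] j7 0.691 w 8.8 g 25.0 F [-1.11 -0.3   1.29] T [-0.091  0.15  -0.012]
mean [-1.077 -0.475  2.592 -0.113  0.189 -0.041  0.031] sd [0.383 0.124 0.348 0.019 0.033 0.035 0.   ]
```

Request:
step_arm:
  deltas:
    - [[0,0,0.02],[0,0,0.12]]
    - [[0,0,0.05],[0,0,0.24]]
    - [[0,0,0.07],[0,0,0.36]]
    - [[0,0,0.09],[0,0,0.48]]
    - [[0,0,0.11],[0,0,0.6]]
    - [[0,0,0.14],[0,0,0.72]]
    - [[0,0,0.16],[0,0,0.84]]
    - [[0,0,0.18],[0,0,0.95]]

```text
time_s: 23.72
position: [0.5012, -0.0366, 0.0743]
tcp_rot: [0.796, 0.606, 0.0, 0.001]
contact_force: [-0.1, -0.9, 1.3]
width: 0.0083
gripper_force: 25.0
```

Request:
step_arm:
  deltas:
    - [[0,0,0.02],[0,0,0.1]]
    - [[0,0,0.04],[0,0,0.2]]
    - [[0,0,0.06],[0,0,0.3]]
    - [[0,0,0.08],[0,0,0.4]]
    - [[0,0,0.08],[0,0,0.4]]
    - [[0,0,0.08],[0,0,0.4]]
    - [[0,0,0.08],[0,0,0.4]]
    - [[0,0,0.08],[0,0,0.4]]

```text
time_s: 24.38
position: [0.5015, -0.0367, 0.0735]
tcp_rot: [0.899, 0.438, 0.001, 0.001]
contact_force: [1.3, -1.3, 1.4]
width: 0.0083
gripper_force: 25.0
```

```bash
python3 avg.py
```

```text
t24.38 p [501.5 -36.7  73.5] yyaw -0.664 z [ 2.e-03 -3.e-04 -1.e+00] j7 -0.266 w 8.3 g 25.0 F [ 1.34 -1.34  1.37] T [-0.295 -0.399 -0.099]
mean [ 2.106 -0.829  1.104 -0.27  -0.49  -0.017  0.027] sd [0.365 0.236 0.416 0.036 0.074 0.026 0.002]
```

Request:
step_arm:
  deltas:
    - [[0,0,0.02],[0,0,0.1]]
    - [[0,0,0.04],[0,0,0.2]]
    - [[0,0,0.06],[0,0,0.3]]
    - [[0,0,0.08],[0,0,0.4]]
    - [[0,0,0.08],[0,0,0.4]]
    - [[0,0,0.08],[0,0,0.4]]
    - [[0,0,0.08],[0,0,0.4]]
    - [[0,0,0.08],[0,0,0.4]]

```text
time_s: 25.25
position: [0.5016, -0.037, 0.0728]
tcp_rot: [0.968, 0.251, 0.001, 0.001]
contact_force: [4.4, -2.0, -0.2]
width: 0.0086
gripper_force: 25.0
```

```bash
python3 avg.py
```

```text
t25.25 p [501.6 -37.   72.8] yyaw -1.064 z [ 2.4e-03 -7.0e-04 -1.0e+00] j7 -0.552 w 8.6 g 25.0 F [ 4.44 -1.97 -0.17] T [-0.581 -1.039  0.011]
mean [ 4.806e+00 -2.958e+00  7.100e-02 -5.210e-01 -1.013e+00 -1.000e-03
  2.400e-02] sd [0.371 0.406 0.701 0.041 0.021 0.023 0.003]
```

Request:
step_arm:
  deltas:
    - [[0.06,0.1,0.02],[0,0,0.1]]
    - [[0.06,0.1,0.04],[0,0,0.2]]
    - [[0.06,0.1,0.06],[0,0,0.3]]
    - [[0.06,0.1,0.07],[0,0,0.35]]
    - [[0.06,0.1,0.07],[0,0,0.35]]
    - [[0.06,0.1,0.07],[0,0,0.35]]
    - [[0.06,0.1,0.07],[0,0,0.35]]
    - [[0.06,0.1,0.07],[0,0,0.35]]

```text
time_s: 26.12
position: [0.5018, -0.0373, 0.0726]
tcp_rot: [0.997, 0.079, 0.0, -0.0]
contact_force: [1.5, -1.1, 5.6]
width: 0.0078
gripper_force: 25.0
```

```bash
python3 avg.py
```

```text
t26.12 p [501.8 -37.3  72.6] yyaw -1.414 z [ 9.e-04  4.e-04 -1.e+00] j7 -0.805 w 7.8 g 25.0 F [ 1.53 -1.07  5.57] T [-0.38  -0.45   0.129]
mean [ 2.205 -2.196  6.153 -0.398 -0.465  0.152 -0.14 ] sd [0.519 0.577 0.266 0.027 0.034 0.039 0.   ]
```

Request:
step_arm:
  deltas:
    - [[0,0,0.01],[0,0,0.08]]
    - [[0,0,0.01],[0,0,0.15]]
    - [[0,0,0.01],[0,0,0.15]]
    - [[0,0,0.01],[0,0,0.15]]
    - [[0,0,0.01],[0,0,0.15]]
    - [[0,0,0.01],[0,0,0.15]]
    - [[0,0,0.01],[0,0,0.15]]
    - [[0,0,0.01],[0,0,0.15]]

```text
time_s: 26.98
position: [0.5018, -0.0374, 0.0726]
tcp_rot: [1.0, 0.004, 0.0, -0.0]
contact_force: [2.5, -1.6, 6.2]
width: 0.0081
gripper_force: 25.0
```

```bash
python3 avg.py
```

```text
t26.98 p [501.8 -37.4  72.6] yyaw -1.563 z [ 1.e-03  4.e-04 -1.e+00] j7 -0.915 w 8.1 g 25.0 F [ 2.49 -1.64  6.18] T [-0.445 -0.446  0.149]
mean [ 2.617 -2.295  6.384 -0.411 -0.416  0.153 -0.164] sd [0.636 0.845 0.303 0.033 0.016 0.031 0.   ]
```

Request:
step_arm:
  deltas:
    - [[0,0,0],[0,0,0.07]]
    - [[0,0,0],[0,0,0.07]]
    - [[0,0,0],[0,0,0.07]]
    - [[0,0,0],[0,0,0.07]]
    - [[0,0,0],[0,0,0.07]]
    - [[0,0,0],[0,0,0.07]]
    - [[0,0,0],[0,0,0.07]]
    - [[0,0,0],[0,0,0.07]]

```text
time_s: 27.85
position: [0.5018, -0.0375, 0.0726]
tcp_rot: [1.0, -0.031, 0.0, -0.0]
contact_force: [2.5, -2.3, 7.3]
width: 0.0086
gripper_force: 25.0
```

```bash
python3 avg.py
```

```text
t27.85 p [501.8 -37.5  72.6] yyaw -1.633 z [ 1.e-03  3.e-04 -1.e+00] j7 -0.967 w 8.6 g 25.0 F [ 2.5  -2.25  7.3 ] T [-0.386 -0.456  0.194]
mean [ 1.723 -1.628  6.48  -0.388 -0.417  0.198 -0.181] sd [0.658 0.582 0.489 0.023 0.019 0.015 0.   ]
```

Request:
step_arm:
  deltas:
    - [[0,0,0],[0,0,0]]
    - [[0,0,0],[0,0,0]]
    - [[0,0,0],[0,0,0]]
    - [[0,0,-0.5],[0,0,0]]
    - [[0,0,-2],[0,0,0]]
    - [[0,0,-3.5],[0,0,0]]
    - [[0,0,-5],[0,0,0]]
    - [[0,0,-5],[0,0,0]]
  gripper: 0.65

```text
time_s: 28.72
position: [0.5023, -0.0372, 0.1238]
tcp_rot: [0.999, -0.032, 0.001, -0.0]
contact_force: [0.1, -0.7, -0.2]
width: 0.0327
gripper_force: 0.0
```

Request:
step_arm:
  deltas:
    - [[1.2,-2,0],[0,0,-0.1]]
    - [[2.4,-4,0],[0,0,-0.2]]
    - [[3.6,-6,0],[0,0,-0.3]]
    - [[4.8,-8,0],[0,0,-0.4]]
    - [[6,-10,0],[0,0,-0.5]]
    - [[7,-12,0],[0,0,-0.6]]
    - [[7.93,-13.59,0],[0,0,-0.7]]
    - [[7.93,-13.59,0],[0,0,-0.8]]

```text
time_s: 29.38
position: [0.5899, 0.0993, 0.12]
tcp_rot: [0.931, 0.365, -0.0, -0.002]
contact_force: [0.4, 1.1, 0.1]
width: 0.0327
gripper_force: 0.0
```

Request:
step_arm:
  deltas:
    - [[0,0,0],[0,0,-0.1]]
    - [[0,0,0],[0,0,-0.2]]
    - [[0,0,0],[0,0,-0.3]]
    - [[0,0,0],[0,0,-0.4]]
    - [[0,0,0],[0,0,-0.5]]
    - [[0,0,0],[0,0,-0.6]]
    - [[0,0,0],[0,0,-0.7]]
    - [[0,0,0],[0,0,-0.78]]

```text
time_s: 30.05
position: [0.588, 0.0936, 0.1205]
tcp_rot: [0.725, 0.689, -0.001, -0.001]
contact_force: [0.7, 0.3, 0.2]
width: 0.0322
gripper_force: 0.0
```

```bash
python3 - <<'E'
import sys; sys.argv=['','n4']
exec(open('look.py').read())
exec(open('st.py').read()); print(s['joint_positions'])
# numeric check of wing orientation: brightness map of the gap between the jaws
g=cv2.cvtColor(im,cv2.COLOR_RGB2GRAY)[182:254:4,232:274:2]
for r in g: print(' '.join('%3d'%v for v in r))
E
```

```text
[0.58796321 0.09360182 0.1204976 ] [ 0.72452212  0.6892494  -0.00116127 -0.00127217] j7 -0.046724385934725776 0.03217833183261366 F [0.65810543 0.30877236 0.21335634] T [ 0.01779444 -0.00210154  0.01858355]
t30.10 p [588.   93.5 120.6] yyaw -0.048 z [-3.3e-03  4.0e-04 -1.0e+00] j7 -0.045 w 32.6 g 0.0 F [-0.43 -0.32  0.44] T [ 0.016 -0.051 -0.017]
[-0.35898427  0.63686363  0.26872468  1.69347784 -0.21413429  0.84339782
 -0.04522211]
221 222 221 222 224 227 225 224 236 125 133 132 188 210 226 133 130 133 133 133 134
133 136 137 135 135 135 140 146 135  83  77  82  80  77 130 132 132 132 134 134 134
136 136 137 138 137 140 131 101  87  72  82 105  83  78  86 123 137 134 134 134 133
136 135 136 138 106  95  97  84  80 113 112 112 110 110  74  91  99  97 135 136 135
133 134 133  96  87 100 105 105  82 101 101 102 102 101  83 103 100  88 104 131 136
135 137 112  91 100 102  94  91  78  95  98 100 105  96  82  95 102 100 101 101 138
136 138 102  94 100  91  84  89  81  99 102 102 102  97  80  86  89 100  99  89 133
133 132 116  96  96  88  81  86  83  98 103 100 100  96  79  82  80  98  92 105 136
132 133 135 112 103  97  77  77  85 103 103 102 104  77  81  75  92  93  99 136 135
134 134 134 134 137 103  92  98  69  96 104 102 104  61  92  92  79 135 136 134 134
134 135 135 136 135 135 134 141  70  72  76  75  73  77 140 134 133 133 134 133 133
134 134 133 133 133 133 133 136  63  81  86  84  76  62 138 131 132 132 133 132 132
132 131 132 133 132 132 132 128  87 100  98  99  96  76 135 130 131 131 132 134 133
131 132 132 131 130 131 132 123  85  99 100 101 100  79 138 132 132 133 133 134 135
131 131 132 133 131 131 133 120  87 103 101 102  98  82 134 132 132 133 133 132 133
131 132 132 131 131 131 132 117 100 105 104 104 106  91 135 132 133 132 132 130 131
133 132 132 132 131 130 131 134 113  98 103 100 107 131 137 132 132 133 131 130 130
133 133 131 131 131 132 131 133 132 132 136  82  55  57  50 123 131 131 131 130 132
```

The brightness map shows nut4's wings vertical and centred at column 253, rows 186–246, so it is aligned with the jaws. Descend and grip.

Request:
step_arm:
  deltas:
    - [[0,0,1.5],[0,0,0]]
    - [[0,0,3],[0,0,0]]
    - [[0,0,4],[0,0,0]]
    - [[0,0,4.5],[0,0,0]]
    - [[0,0,4.5],[0,0,0]]
    - [[0,0,4.5],[0,0,0]]
    - [[0,0,4.5],[0,0,0]]
    - [[0,0,4.5],[0,0,0]]

```text
time_s: 30.77
position: [0.59, 0.0935, 0.0775]
tcp_rot: [0.726, 0.687, 0.001, 0.0]
contact_force: [-0.3, 0.1, 0.2]
width: 0.0323
gripper_force: 0.0
```

Request:
step_arm:
  deltas:
    - [[0,0,0],[0,0,0]]
    - [[0,0,0],[0,0,0]]
    - [[0,0,0],[0,0,0]]
    - [[0,0,0],[0,0,0]]
    - [[0,0,0],[0,0,0]]
    - [[0,0,0],[0,0,0]]
    - [[0,0,0],[0,0,0]]
    - [[0,0,0],[0,0,0]]
  gripper: 1

```text
time_s: 31.43
position: [0.5891, 0.0935, 0.0769]
tcp_rot: [0.726, 0.687, -0.0, -0.0]
contact_force: [-1.6, 0.1, 3.7]
width: 0.0083
gripper_force: 25.0
```

```bash
python3 avg.py
```

```text
t31.43 p [589.1  93.5  76.9] yyaw -0.055 z [-7.e-04  2.e-04 -1.e+00] j7 -0.033 w 8.3 g 25.0 F [-1.61  0.08  3.7 ] T [ 0.014  0.353 -0.082]
mean [-2.299  0.228  3.747  0.014  0.484  0.007  0.016] sd [0.277 0.327 0.504 0.031 0.051 0.02  0.   ]
```

Request:
step_arm:
  deltas:
    - [[0,0,0.02],[0,0,0.12]]
    - [[0,0,0.05],[0,0,0.24]]
    - [[0,0,0.07],[0,0,0.36]]
    - [[0,0,0.09],[0,0,0.48]]
    - [[0,0,0.11],[0,0,0.6]]
    - [[0,0,0.14],[0,0,0.72]]
    - [[0,0,0.16],[0,0,0.84]]
    - [[0,0,0.18],[0,0,0.95]]

```text
time_s: 32.3
position: [0.5892, 0.0934, 0.0751]
tcp_rot: [0.961, 0.277, -0.0, 0.0]
contact_force: [-2.8, -0.3, 3.8]
width: 0.0083
gripper_force: 25.0
```

Request:
step_arm:
  deltas:
    - [[0,0,0.02],[0,0,0.1]]
    - [[0,0,0.04],[0,0,0.2]]
    - [[0,0,0.06],[0,0,0.3]]
    - [[0,0,0.08],[0,0,0.4]]
    - [[0,0,0.08],[0,0,0.4]]
    - [[0,0,0.08],[0,0,0.4]]
    - [[0,0,0.08],[0,0,0.4]]
    - [[0,0,0.08],[0,0,0.4]]

```text
time_s: 32.97
position: [0.5893, 0.0933, 0.0743]
tcp_rot: [0.997, 0.083, -0.0, -0.0]
contact_force: [-2.2, -0.4, 4.8]
width: 0.0084
gripper_force: 25.0
```

```bash
python3 - <<'E'
exec(open('avg.py').read()); print(s['joint_positions'])
E
```

```text
t32.97 p [589.3  93.3  74.3] yyaw -1.404 z [-3.e-04  1.e-04 -1.e+00] j7 -1.064 w 8.4 g 25.0 F [-2.24 -0.38  4.82] T [-0.017  0.683 -0.048]
mean [-2.611 -0.472  4.587 -0.026  0.723 -0.015  0.034] sd [0.182 0.559 0.372 0.027 0.03  0.013 0.001]
[-0.56371903  0.76750238  0.62987071  1.73885306 -0.58647797  0.83208984
 -1.06454313]
```

Request:
step_arm:
  deltas:
    - [[0,0,0.02],[0,0,0.1]]
    - [[0,0,0.04],[0,0,0.2]]
    - [[0,0,0.06],[0,0,0.3]]
    - [[0,0,0.08],[0,0,0.4]]
    - [[0,0,0.08],[0,0,0.4]]
    - [[0,0,0.08],[0,0,0.4]]
    - [[0,0,0.08],[0,0,0.4]]
    - [[0,0,0.08],[0,0,0.4]]

```text
time_s: 33.83
position: [0.5892, 0.0932, 0.0734]
tcp_rot: [0.993, -0.117, -0.0, 0.0]
contact_force: [-2.8, -0.9, 4.9]
width: 0.0085
gripper_force: 25.0
```

```bash
python3 avg.py
```

```text
t33.83 p [589.2  93.2  73.4] yyaw -1.805 z [-4.e-04 -2.e-04 -1.e+00] j7 -1.380 w 8.5 g 25.0 F [-2.8  -0.89  4.93] T [-0.014  0.755 -0.042]
mean [-2.944e+00 -4.280e-01  5.201e+00 -2.000e-03  7.540e-01 -3.400e-02
  3.800e-02] sd [0.782 0.349 0.585 0.023 0.028 0.035 0.   ]
```

Request:
step_arm:
  deltas:
    - [[0,0,0.02],[0,0,0.1]]
    - [[0,0,0.04],[0,0,0.2]]
    - [[0,0,0.05],[0,0,0.25]]
    - [[0,0,0.05],[0,0,0.25]]
    - [[0,0,0.05],[0,0,0.25]]
    - [[0,0,0.05],[0,0,0.25]]
    - [[0,0,0.05],[0,0,0.25]]
    - [[0,0,0.05],[0,0,0.25]]

```text
time_s: 34.7
position: [0.5892, 0.0932, 0.0732]
tcp_rot: [0.971, -0.239, -0.0, 0.0]
contact_force: [-4.2, -0.8, 6.0]
width: 0.0084
gripper_force: 25.0
```

```bash
python3 avg.py
```

```text
t34.70 p [589.2  93.2  73.2] yyaw -2.054 z [-4.e-04 -2.e-04 -1.e+00] j7 -1.580 w 8.4 g 25.0 F [-4.17 -0.79  6.  ] T [0.049 0.862 0.084]
mean [-3.081  0.122  6.511  0.054  0.871  0.039 -0.043] sd [0.335 0.506 0.543 0.029 0.025 0.013 0.   ]
```

Request:
step_arm:
  deltas:
    - [[0,0,0.02],[0,0,0.1]]
    - [[0,0,0.03],[0,0,0.2]]
    - [[0,0,0.03],[0,0,0.2]]
    - [[0,0,0.03],[0,0,0.2]]
    - [[0,0,0.03],[0,0,0.2]]
    - [[0,0,0.03],[0,0,0.2]]
    - [[0,0,0.03],[0,0,0.2]]
    - [[0,0,0.03],[0,0,0.2]]

```text
time_s: 35.57
position: [0.5892, 0.0931, 0.0732]
tcp_rot: [0.942, -0.335, -0.0, 0.0]
contact_force: [-3.7, 0.6, 7.7]
width: 0.0083
gripper_force: 25.0
```

```bash
python3 avg.py
```

```text
t35.57 p [589.2  93.1  73.2] yyaw -2.254 z [-4.e-04 -1.e-04 -1.e+00] j7 -1.742 w 8.3 g 25.0 F [-3.74  0.6   7.66] T [0.091 0.993 0.095]
mean [-4.48   0.16   7.937  0.077  0.971  0.074 -0.087] sd [0.18  0.39  0.406 0.018 0.034 0.037 0.   ]
```

Request:
step_arm:
  deltas:
    - [[0,0,0.01],[0,0,0.1]]
    - [[0,0,0.01],[0,0,0.22]]
    - [[0,0,0.01],[0,0,0.22]]
    - [[0,0,0.01],[0,0,0.22]]
    - [[0,0,0.01],[0,0,0.22]]
    - [[0,0,0.01],[0,0,0.22]]
    - [[0,0,0.01],[0,0,0.22]]
    - [[0,0,0.01],[0,0,0.22]]

```text
time_s: 36.43
position: [0.5892, 0.0931, 0.0731]
tcp_rot: [0.9, -0.436, -0.0, 0.0]
contact_force: [-4.0, 0.3, 8.7]
width: 0.0084
gripper_force: 25.0
```

```bash
python3 avg.py
```

```text
t36.43 p [589.2  93.1  73.1] yyaw -2.474 z [-5.e-04 -3.e-04 -1.e+00] j7 -1.923 w 8.4 g 25.0 F [-4.04  0.28  8.69] T [0.096 0.967 0.066]
mean [-4.146 -0.664  8.116  0.111  1.006  0.131 -0.142] sd [0.423 0.399 0.344 0.018 0.012 0.02  0.   ]
```

Request:
step_arm:
  deltas:
    - [[0,0,0],[0,0,0]]
    - [[0,0,0],[0,0,0]]
    - [[0,0,0],[0,0,0]]
    - [[0,0,-0.5],[0,0,0]]
    - [[0,0,-2],[0,0,0]]
    - [[0,0,-3.5],[0,0,0]]
    - [[0,0,-5],[0,0,0]]
    - [[0,0,-5],[0,0,0]]
  gripper: 0.65

```text
time_s: 37.3
position: [0.5917, 0.0928, 0.1254]
tcp_rot: [0.9, -0.437, 0.003, -0.001]
contact_force: [0.0, -0.6, 0.3]
width: 0.0328
gripper_force: 0.0
```

Request:
step_arm:
  deltas:
    - [[-1,1.3,0],[0,0,-0.1]]
    - [[-2,2.6,0],[0,0,-0.2]]
    - [[-3,4,0],[0,0,-0.3]]
    - [[-4,5.4,0],[0,0,-0.4]]
    - [[-5,6.6,0],[0,0,-0.5]]
    - [[-5.6,7.46,0],[0,0,-0.6]]
    - [[-5.6,7.46,0],[0,0,-0.7]]
    - [[-5.6,7.46,0],[0,0,-0.8]]

```text
time_s: 37.97
position: [0.4952, 0.0917, 0.1219]
tcp_rot: [0.999, -0.049, -0.0, -0.0]
contact_force: [1.0, 0.3, -0.1]
width: 0.0324
gripper_force: 0.0
```

Request:
step_arm:
  deltas:
    - [[0,0,0],[0,0,-0.1]]
    - [[0,0,0],[0,0,-0.2]]
    - [[0,0,0],[0,0,-0.3]]
    - [[0,0,0],[0,0,-0.4]]
    - [[0,0,0],[0,0,-0.5]]
    - [[0,0,0],[0,0,-0.6]]
    - [[0,0,0],[0,0,-0.7]]
    - [[0,0,0],[0,0,-0.8]]

```text
time_s: 38.63
position: [0.4959, 0.0914, 0.1219]
tcp_rot: [0.939, 0.343, -0.0, -0.0]
contact_force: [0.7, 0.5, -0.2]
width: 0.0323
gripper_force: 0.0
```

Request:
step_arm:
  deltas:
    - [[0,0,0],[0,0,-0.1]]
    - [[0,0,0],[0,0,-0.2]]
    - [[0,0,0],[0,0,-0.3]]
    - [[0,0,0],[0,0,-0.4]]
    - [[0,0,0],[0,0,-0.5]]
    - [[0,0,0],[0,0,-0.6]]
    - [[0,0,0],[0,0,-0.7]]
    - [[0,0,0],[0,0,-0.7]]

```text
time_s: 39.3
position: [0.4959, 0.0912, 0.122]
tcp_rot: [0.766, 0.643, -0.0, -0.0]
contact_force: [-0.9, 0.1, -0.4]
width: 0.0329
gripper_force: 0.0
```

```bash
python3 st.py
```

```text
t39.30 p [495.9  91.2 122. ] yyaw -0.174 z [-6.e-04  4.e-04 -1.e+00] j7 -0.141 w 32.9 g 0.0 F [-0.89  0.1  -0.4 ] T [ 0.016  0.045 -0.018]
```

Request:
step_arm:
  deltas:
    - [[0,0,1.5],[0,0,0]]
    - [[0,0,3],[0,0,0]]
    - [[0,0,4],[0,0,0]]
    - [[0,0,4.8],[0,0,0]]
    - [[0,0,4.8],[0,0,0]]
    - [[0,0,4.8],[0,0,0]]
    - [[0,0,4.8],[0,0,0]]
    - [[0,0,4.8],[0,0,0]]

```text
time_s: 39.97
position: [0.4967, 0.0914, 0.0751]
tcp_rot: [0.766, 0.643, 0.001, 0.0]
contact_force: [0.5, -0.1, -0.3]
width: 0.0324
gripper_force: 0.0
```

Request:
step_arm:
  deltas:
    - [[0,0,0],[0,0,0]]
    - [[0,0,0],[0,0,0]]
    - [[0,0,0],[0,0,0]]
    - [[0,0,0],[0,0,0]]
    - [[0,0,0],[0,0,0]]
    - [[0,0,0],[0,0,0]]
    - [[0,0,0],[0,0,0]]
    - [[0,0,0],[0,0,0]]
  gripper: 1

```text
time_s: 40.63
position: [0.497, 0.0912, 0.0747]
tcp_rot: [0.766, 0.643, 0.001, 0.001]
contact_force: [2.5, -1.0, -0.2]
width: 0.0083
gripper_force: 25.0
```

```bash
python3 avg.py
```

```text
t40.63 p [497.   91.2  74.7] yyaw -0.175 z [ 1.8e-03 -1.0e-04 -1.0e+00] j7 -0.106 w 8.3 g 25.0 F [ 2.53 -0.98 -0.22] T [-0.127 -0.465  0.149]
mean [ 2.448 -0.418  0.415 -0.131 -0.554  0.152 -0.143] sd [0.475 0.689 0.253 0.018 0.036 0.029 0.   ]
```

Request:
step_arm:
  deltas:
    - [[0,0,0],[0,0,0.06]]
    - [[0,0,0],[0,0,0.06]]
    - [[0,0,0],[0,0,0.06]]
    - [[0,0,0],[0,0,0.06]]
    - [[0,0,0],[0,0,0.06]]
    - [[0,0,0],[0,0,0.06]]
    - [[0,0,0],[0,0,0.06]]
    - [[0,0,0],[0,0,0.06]]

```text
time_s: 41.5
position: [0.4969, 0.0913, 0.0747]
tcp_rot: [0.785, 0.619, 0.001, 0.0]
contact_force: [3.9, -0.2, 1.3]
width: 0.0085
gripper_force: 25.0
```

```bash
python3 avg.py
```

```text
t41.50 p [496.9  91.3  74.7] yyaw -0.235 z [ 1.6e-03  1.0e-04 -1.0e+00] j7 -0.149 w 8.5 g 25.0 F [ 3.95 -0.23  1.26] T [-0.093 -0.99   0.218]
mean [ 4.493 -0.594  1.372 -0.15  -1.036  0.219 -0.214] sd [0.377 0.45  0.213 0.029 0.015 0.007 0.   ]
```

Nut1 is still tight after the others were done (about 0.2 N m). Releasing and lifting clear.

Request:
step_arm:
  deltas:
    - [[0,0,0],[0,0,0]]
    - [[0,0,0],[0,0,0]]
    - [[0,0,0],[0,0,0]]
    - [[0,0,-1],[0,0,0]]
    - [[0,0,-3],[0,0,0]]
    - [[0,0,-6],[0,0,0]]
    - [[0,0,-9],[0,0,0]]
    - [[0,0,-10],[0,0,0]]
  gripper: 0.6

```text
time_s: 42.37
position: [0.4967, 0.0913, 0.1781]
tcp_rot: [0.785, 0.619, 0.002, 0.0]
contact_force: [0.6, -0.1, 0.3]
width: 0.0369
gripper_force: 0.0
```

Request:
step_arm:
  deltas:
    - [[0,0,0],[0,0,0]]
    - [[0,0,0],[0,0,0]]
    - [[0,0,0],[0,0,0]]
    - [[0,0,0],[0,0,0]]
    - [[0,0,0],[0,0,0]]
    - [[0,0,0],[0,0,0]]
    - [[0,0,0],[0,0,0]]
    - [[0,0,0],[0,0,0]]

```text
time_s: 43.03
position: [0.496, 0.0912, 0.1741]
tcp_rot: [0.785, 0.619, -0.0, -0.0]
contact_force: [-0.8, -0.2, -0.5]
width: 0.0373
gripper_force: 0.0
```

```bash
python3 -c "
from h import *
exec(open('st.py').read()); print(ctrl.close_job())"
```

```text
t43.03 p [496.   91.2 174.1] yyaw -0.235 z [-8.e-04 -2.e-04 -1.e+00] j7 -0.225 w 37.3 g 0.0 F [-0.76 -0.24 -0.45] T [-0.01   0.042  0.045]
the job is handed in; nothing more can be done
None
```

All four wing nuts were seated in the order 1, 3, 2, 4 and tightened to an estimated 47–70 N each (judged from wrist torque), and the job was handed in at 43 s; it returned no verdict, and I did not measure the upper half's level or re-check nuts 2–4 afterwards.

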